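# Return the round spice jars to their tray

## Robot

A 6-joint arm with a two-finger parallel gripper is mounted at the origin on a cart in front of the work surface, level with it; the furniture and walls round the work are solid. World frame = base frame: x ahead of the robot, y to its left, z up, the work surface at z = 0. Lengths are in mm, angles in degrees, forces in N, time in s.
With the tool pointing down it reaches from about 300 to 850 mm from the base axis. Payload 4.2 kg.
Tool frame: the origin (TCP) lies midway between the tips of the shut fingers; the grasp point (between the pads) lies env.hold_point_z behind it (env.hold_point_z is the distance from the TCP to the grasp point, in mm); z points along the fingers, y is the line along which they close (so a half turn about z gives the same grasp; the last joint's range is limited). The gripper opens to 91 mm and grips with 3 to 60 N. Pads are 32 mm wide; open, the fingers measure 118 mm over their backs; the gripper's body (76 mm by 178 mm) begins 60 mm behind the grasp point.
Start: joints at [66.062, 18.312, 89.639, -0, 72.044, -1.146], TCP at [222.754, 530.117, 213.976] pointing down, gripper open.
Joint ranges: [-177.97, 177.97], [-48.28, 115.42], [12.27, 149.76], [-77.06, 257.06], [2.81, 150.46], [-146.56, 146.56]. Speed limits (degrees/s): [147.25, 147.25, 180, 180, 180, 180].

## Interface

Orientations are given as [roll, pitch, yaw] about the fixed x, y, z axes, in that order (R = Rz(yaw) Ry(pitch) Rx(roll)).
In Python, from workcell import env, viewer, spotter gives the robot as it stands.
- The arm moves only by the tool apply_moves, never from a script. Its arguments are lists of equal length, an entry for each row: "delta_pos": the shift along the world's x, y, z normalised to -1 to 1, where 1 is 120 mm, a list of three; "rot": the turn, a rotation vector about the world's x, y, z normalised to -1 to 1, where 1 is 1.5 rad, a list of three; "hand": the opening, from 0 (shut) to 1 (fully open). A call has 1 to 10 rows; each row is the pose to reach, as a shift and turn from the pose commanded when the call began; what a row does not reach only later rows make up. A row lasts 1/12 s, in which the tool goes at most 41.7 mm and 7.16 degrees, less where a joint would pass 70% of its speed; a pose out of reach is approached as far as the arm can. A call with a number of a shift or a turn outside -1 to 1 is refused whole. A call with a gripper value outside its range is refused whole. The fingers move at their own pace and stop on an object; "newtons" is the grip in N (left out, the last holds). Time passes only in rows, so rows that repeat a pose let the fingers close. It gives the time, the measured TCP pose, the force, the opening and the grip force at its end, in the units of the state.
- env.state(): the state, without advancing time (a new reading comes with each control period).
- viewer.grab_frame(name): name is "scene" or "top"; returns a dict with "pixels" (420x560x3 uint8, red, green, blue), "camera_matrix" (3x3 intrinsics, pixels), "R" (3x3) and "t" (3): a world point X has camera coordinates R X + t. Camera axes: x right, y down, z forward; pixel columns grow to the right and rows downward; lengths in mm; the calibration is good to about 2 mm. A picture is of the moment at which its call begins. There is no depth.
- env.job_done(): hands the job in; it is judged then, once.
Trained networks look in a picture, given as the dict that the camera call returned (one of the last four; its "shot" number tells which), for a name from the list of things; names that differ only in an ending like _2 or _b are one class to them, and where a whole thing is asked for, a point or a joint stands for the part that bears it (a point fixed in the world has none). Each returns a list of dicts, best first, with "score" (0 to 1); they miss things now and then, are a little off and sometimes report something else, mostly with a low value. They report only what shows in the picture. A call takes as long as a camera call. They do not tell look-alikes from the thing itself.
- spotter.trace(picture, query): "mask" (420x560 bool, what is visible of it) and "box" ([centre column, centre row, width, height] in pixels, round what is visible of it).
- spotter.landmark_of(picture, query): "position" ([column, row] in pixels: a listed point, or the origin of a listed thing).
The state is a dict: "time_s": time; "qpos": joint angles; "qvel": joint speeds; "effort": joint torques, N m; "ee_pos": TCP position; "ee_rot": TCP orientation; "force": force on the tool from outside, world axes, zero at the start; "torque": the same for the moment, N m; "gripper_width": finger opening in mm; "gripper_force": force on a finger pad.
Only numpy, scipy, OpenCV 4.12 (cv2) and the standard library are available. Lean on these libraries where they do the work, as an engineer would, in place of code of your own. Each camera call takes 0.05 s, during which the arm holds its last target. There are 200 camera calls.

## Task

Put the three round glass jars that stand about on the cooktop and the chopping board back in the cups of the wooden tray, each upright on the floor of the cup of its size: largest jar in the widest cup, middle jar in the middle-sized cup, smallest jar in the narrowest cup. The flat-sided tins do not belong there: leave them standing where they are, and knock nothing over.

Things in the scene. Friction and masses are not known exactly. Their poses are not given: they have to be found in the camera images.
- tray: Low oblong wooden tray, fixed on the worktop. Board 110 mm wide (its x) by 285 mm long (its y), 8 mm thick, rim 18 mm high. Origin: centre of its underside. Three white cups are fixed on it in one row along its y, at y = -92, 0 and +92 mm; which cup is in which place varies. Wall cabinets and a microwave hang about 0.58 m above the worktop behind the work, from about x = 0.6 m on: an arm that swings round stretched out strikes them, so swing with the arm drawn in.
- cup_wide: The widest of the three open round white cups fixed on the tray: inner diameter 80 mm, outer 88 mm, 35 mm high, floor 4 mm thick. Origin: centre of its underside, 8 mm above the worktop, so a jar in it stands 12 mm above the worktop and the rim is 43 mm above the worktop. z up along its axis.
- cup_middle: The middle-sized of the three open round white cups fixed on the tray: inner diameter 68 mm, outer 76 mm, 35 mm high, floor 4 mm thick. Origin: centre of its underside, 8 mm above the worktop, so a jar in it stands 12 mm above the worktop and the rim is 43 mm above the worktop. z up along its axis.
- cup_narrow: The narrowest of the three open round white cups fixed on the tray: inner diameter 56 mm, outer 64 mm, 35 mm high, floor 4 mm thick. Origin: centre of its underside, 8 mm above the worktop, so a jar in it stands 12 mm above the worktop and the rim is 43 mm above the worktop. z up along its axis.
- jar_large: The largest of the three loose round glass spice jars with round screw lid (blue): body diameter 60 mm up to about 97 mm, lid diameter 53 mm above that, 110 mm high in all, about 182 g, closed. It stands upright on the glass cooktop to the left of the tray or on the thin chopping board to its right, both 7.6 mm above the worktop, anywhere among the tins. Origin: centre of its underside, z up along its axis.
- jar_medium: The middle-sized of the three loose round glass spice jars with round screw lid (pale grey): body diameter 48 mm up to about 82 mm, lid diameter 38 mm above that, 95 mm high in all, about 140 g, closed. It stands upright on the glass cooktop to the left of the tray or on the thin chopping board to its right, both 7.6 mm above the worktop, anywhere among the tins. Origin: centre of its underside, z up along its axis.
- jar_small: The smallest of the three loose round glass spice jars with round screw lid (black): body diameter 38 mm up to about 83 mm, lid diameter 34 mm above that, 96 mm high in all, about 135 g, closed. It stands upright on the glass cooktop to the left of the tray or on the thin chopping board to its right, both 7.6 mm above the worktop, anywhere among the tins. Origin: centre of its underside, z up along its axis.
- tin_square: Loose small square spice tin, flat-sided with a flat rectangular lid, 31 (x) by 31 (y) mm and 88 mm high, about 90 g, standing upright among the jars; it does not belong in the tray. Origin: centre of its underside, z up.
- tin_oblong: Loose oblong spice tin, flat-sided with a flat rectangular lid, 34 (x) by 45 (y) mm and 103 mm high, about 90 g, standing upright among the jars; it does not belong in the tray. Origin: centre of its underside, z up.
- tin_tall: Loose tallest, oblong spice tin, flat-sided with a flat rectangular lid, 32 (x) by 49 (y) mm and 111 mm high, about 90 g, standing upright among the jars; it does not belong in the tray. Origin: centre of its underside, z up.
Things that resemble listed ones, but are neither listed nor needed, are in the scene too. What is shaped like the jar_large but orange, pink or turquoise is not meant.

How it is judged:
By the outcome, as a careful person would: the job done as asked, in the order asked, and still so for the second after the job is handed in, with the robot touching nothing.
It also fails if it takes over 90 s, if anything falls off the work surface, if the arm or the gripper's body presses on something with over 40 N, if the wrist force passes 120 N, or if a joint passes its speed limit or range.

## Working session

There is one attempt and no reset: what is moved stays moved. The work goes in short steps, Python scripts to look and compute and a tool call to move; the robot and the scene stay as the last step left them, time stands still between calls to the robot, and variables do not carry over. Pictures are saved under pics/ and viewed, at most 15 in all, crops included, and the job is handed in when it is done.

Besides the shell and the picture viewer there is one more tool, called after "Request:" as a command line: name --argument value ..., lists and objects as JSON in quotes. apply_moves: Moves the arm, as the interface text tells. Its arguments: {"type":"object","properties":{"delta_pos":{"type":"array"},"rot":{"type":"array"},"hand":{"type":"array"},"newtons":{"type":"number"}},"required":["delta_pos","rot","hand"]}

```bash
mkdir -p pics; ls; cat > h.py <<'E'
import numpy as np, cv2
from workcell import env, viewer, spotter
def save(f,n): cv2.imwrite('pics/'+n,cv2.cvtColor(f["pixels"],cv2.COLOR_RGB2BGR))
def ray(f,uv,z):
    K,R,t=[np.array(f[k],float) for k in("camera_matrix","R","t")]
    d=R.T@np.linalg.solve(K,[uv[0],uv[1],1.]); c=-R.T@t
    return c+d*(z-c[2])/d[2]
def proj(f,X):
    K,R,t=[np.array(f[k],float) for k in("camera_matrix","R","t")]
    p=K@(R@np.array(X,float)+t); return p[:2]/p[2]
def tri(fs,uvs):
    A=[];b=[]
    for f,uv in zip(fs,uvs):
        K,R,t=[np.array(f[k],float) for k in("camera_matrix","R","t")]
        d=R.T@np.linalg.solve(K,[uv[0],uv[1],1.]); d/=np.linalg.norm(d); c=-R.T@t
        P=np.eye(3)-np.outer(d,d); A.append(P); b.append(P@c)
    X=np.linalg.lstsq(np.vstack(A),np.hstack(b),rcond=None)[0]
    return X,np.linalg.norm(np.vstack(A)@X-np.hstack(b))
E
python3 - <<'E'
from h import *
a=viewer.grab_frame("scene");b=viewer.grab_frame("top")
save(a,'s0.png');save(b,'t0.png')
print(env.hold_point_z,env.state())
for f in(a,b): print(-np.array(f["R"]).T@f["t"], f["camera_matrix"][0])
for q in "tray cup_wide cup_middle cup_narrow jar_large jar_medium jar_small tin_square tin_oblong tin_tall".split():
    ls=[spotter.landmark_of(f,q) for f in(a,b)]
    for n,l in zip("st",ls): print(q,n,[(np.round(d["position"],1).tolist(),round(d["score"],2)) for d in l[:5]])
    if ls[0] and ls[1]:
        X,r=tri((a,b),[l[0]["position"] for l in ls]);print('  ',X.round(1),r.round(1))
E
```

```text
pics
18.8 {'time_s': 0.1, 'qpos': array([ 6.60619818e+01,  1.83469188e+01,  8.96966420e+01, -5.58378456e-04,
        7.20444561e+01, -1.14631900e+00]), 'qvel': array([ 0.01354482, -0.09616145, -0.14440725, -0.03283941,  0.00471472,
        0.06091819]), 'effort': array([ 2.29329253e-04, -4.13335741e+01, -2.32510722e+01,  7.29335239e-02,
        4.21861256e-02, -4.68947360e-05]), 'ee_pos': array([222.57492293, 529.70547215, 213.23377296]), 'ee_rot': array([-1.79911990e+02, -1.23002886e-03,  1.57208472e+02]), 'force': array([ 0.11370648, -0.12726323, -0.40258479]), 'torque': array([ 0.02046326,  0.0282696 , -0.02629391]), 'gripper_force': 0.0, 'gripper_width': 91.27239515929838}
[-671.63948779  509.60229327 1400.97407629] [543.33857535   0.         275.56392243]
[  78.79309744 -123.36904906 1518.80728404] [431.90273583   0.         274.99023367]
tray s [([327.4, 211.0], 0.19)]
tray t [([259.5, 211.4], 0.95)]
   [ 329.9 -113.1  219. ] 164.4
cup_wide s []
cup_wide t [([286.3, 209.0], 0.69)]
cup_middle s []
cup_middle t [([258.7, 212.0], 0.89), ([231.0, 214.6], 0.7)]
cup_narrow s [([226.3
[... 165 characters left out ...]
 ([310.8, 187.3], 0.7), ([379.3, 160.5], 0.7)]
jar_large t [([412.9, 252.8], 0.91), ([391.1, 220.3], 0.83), ([417.2, 216.0], 0.61), ([329.8, 208.5], 0.56)]
   [ 388.9 -511.    85.5] 79.7
jar_medium s [([139.8, 276.1], 0.7)]
jar_medium t [([146.5, 210.7], 0.74)]
   [456.8 382.7  -3.8] 1.6
jar_small s [([338.6, 195.0], 0.58)]
jar_small t [([348.2, 234.5], 0.63)]
   [ 417.1 -354.4   19.8] 6.0
tin_square s [([328.5, 213.5], 0.48)]
tin_square t [([330.4, 246.5], 0.67)]
   [ 378.  -292.8   -8.5] 1.2
tin_oblong s [([156.7, 244.2], 0.78)]
tin_oblong t [([173.3, 193.4], 0.65)]
   [523.7 288.9  27. ] 4.1
tin_tall s [([176.7, 270.6], 0.91)]
tin_tall t [([167.8, 229.7], 0.69)]
   [381.6 280.9  43.1] 3.5
```

```bash
python3 - <<'E'
import cv2
s=cv2.imread('pics/s0.png');t=cv2.imread('pics/t0.png')
cv2.imwrite('pics/s1.png',cv2.resize(s[130:320,90:440],(800,434),interpolation=cv2.INTER_CUBIC))
cv2.imwrite('pics/t1.png',cv2.resize(t[150:300,120:440],(800,375),interpolation=cv2.INTER_CUBIC))
E
```

```text
(no output)
```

View pics/s1.png

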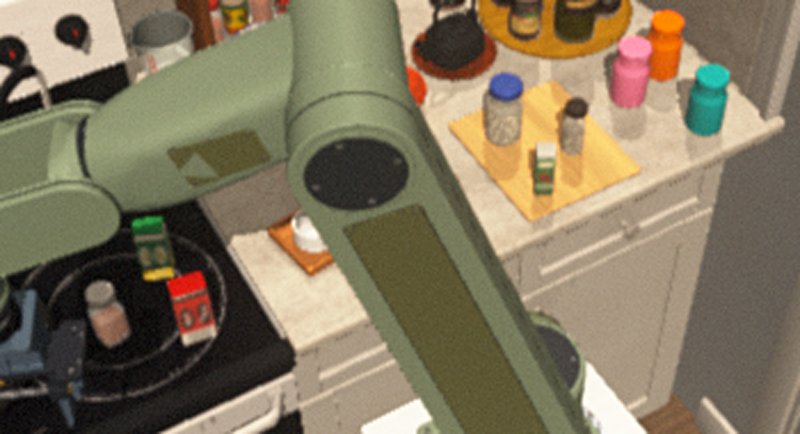

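View pics/t1.png

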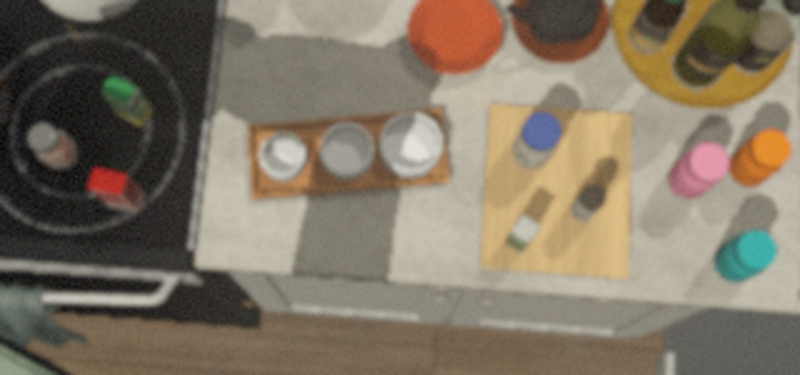

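View pics/s0.png

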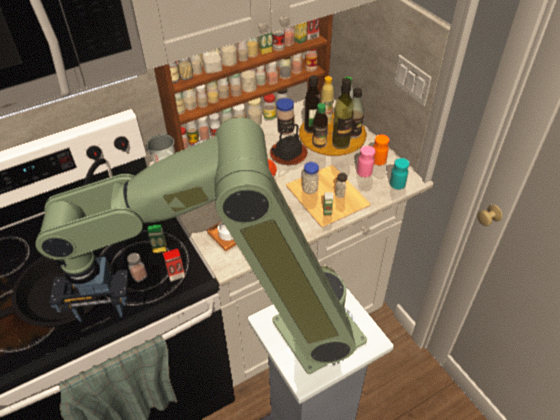

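The candidates for jar_large, as scene / top pixels:
- blue: (310,178) / (336,205)
- pink: (367,162) / (400,218)
- orange: (381,150) / (424,212)
- turquoise: (399,174) / (419,252)
- a blue-lidded item at the back: scene (286,103)

I choose the blue one standing on the chopping board. jar_small is the black-lidded one on the board at (341,185) / (356,229). jar_medium is the grey-lidded one on the cooktop at (136,267) / (140,208). Next I fit silhouettes in both views.

```bash
cat > fit.py <<'E'
from h import *
from scipy.optimize import least_squares
TH=np.linspace(0,2*np.pi,48,endpoint=False)
def circ(d,z): return np.c_[d/2*np.cos(TH),d/2*np.sin(TH),0*TH+z]
SH={'jar_large':(np.vstack([circ(60,0),circ(60,97)]),circ(53,97),circ(53,110)),
'jar_medium':(np.vstack([circ(48,0),circ(48,78)]),circ(38,82),circ(38,95)),
'jar_small':(np.vstack([circ(38,0),circ(38,80)]),circ(34,83),circ(34,96))}
def box(w,l,h,yaw=0):
    P=np.array([[a*w/2,b*l/2,z] for a in(-1,1) for b in(-1,1) for z in(0,h)]); c,s=np.cos(yaw),np.sin(yaw)
    return P@np.array([[c,s,0],[-s,c,0],[0,0,1]])
TIN={'tin_square':(31,31,88),'tin_oblong':(34,45,103),'tin_tall':(32,49,111)}
def sil(f,P,S=8):
    im=np.zeros((420*1,560),np.uint8)
    return P
def polymask(f,groups,X):
    S=4; im=np.zeros((420*S,560*S),np.uint8)
    for g in groups:
        p=np.array([proj(f,x+X) for x in g]); p=(p+.5)*S
        cv2.fillConvexPoly(im,cv2.convexHull(p.astype(np.float32)).round().astype(np.int32),255)
    return cv2.resize(im,(560,420),interpolation=cv2.INTER_AREA)/255.
def groups(name,yaw=0):
    if name in TIN: return [box(*TIN[name],yaw)]
    a,b,c=SH[name]; return [a,np.vstack([b,c])]
def best(f,name,near):
    l=[d for d in spotter.trace(f,name)]
    l=[d for d in l if np.hypot(*(np.array(d["box"][:2])-near))<15]
    return l[0] if l else None
def fit(name,fs,masks,X0,zfix=None,yaw=False):
    def cost(p):
        X=np.array([p[0],p[1],p[2] if zfix is None else zfix])
        return sum(np.abs(cv2.GaussianBlur(polymask(f,groups(name,p[-1]),X),(0,0),1)-cv2.GaussianBlur(m.astype(float),(0,0),1)).sum() for f,m in zip(fs,masks))
    from scipy.optimize import minimize
    p0=np.r_[X0,0.]; sx=[np.r_[p0]]+[p0+np.eye(4)[i]*(15 if i<3 else .6) for i in range(3+yaw)]
    if not yaw: 
        r=minimize(lambda q:cost(np.r_[q,0]),p0[:3],method='Nelder-Mead',options=dict(initial_simplex=np.array(sx)[:,:3],xatol=.2,fatol=.2))
    else: r=minimize(cost,p0,method='Nelder-Mead',options=dict(initial_simplex=np.array(sx),xatol=.05,fatol=.2,maxfev=300))
    return r.x.round(2),round(r.fun,1),[int(m.sum()) for m in masks]
E
cat > m1.py <<'E'
from fit import *
a=viewer.grab_frame("scene");b=viewer.grab_frame("top")
for n,s,t,X0 in [('jar_large',(310,178),(333,206),(460,-310,8)),('jar_medium',(137,268),(141,208),(457,383,8)),('jar_small',(341,185),(353,231),(417,-354,8)),
 ('tin_square',(328,205),(329,242),(378,-293,8)),('tin_oblong',(157,238),(171,190),(524,289,8)),('tin_tall',(174,265),(165,226),(382,285,8))]:
    d=[best(a,n,s),best(b,n,t)]
    if None in d: print(n,'missing',[x is None for x in d]); continue
    print(n,[round(x["score"],2) for x in d],*fit(n,(a,b),[x["mask"] for x in d],np.array(X0,float),yaw=n in TIN),flush=True)
for n in('tray','cup_wide','cup_middle','cup_narrow'):
    for d in spotter.trace(b,n)[:3]:
        print(n,round(d["score"],2),np.round(d["box"],1))
g=spotter.trace(b,'tray')[0]["mask"].astype(np.uint8)
c,_=cv2.findContours(g,0,2); r=cv2.minAreaRect(max(c,key=cv2.contourArea)); print(r,ray(b,r[0],18).round(1),[ray(b,p,18).round(0)[:2].tolist() for p in cv2.boxPoints(r)])
E
python3 m1.py
```

```text
jar_large [0.73, 0.91] [ 508.03 -291.47    9.08] 96.6 [471, 350]
jar_medium [0.61, 0.54] [448.43 384.71  14.63] 113.6 [355, 262]
jar_small [0.61, 0.68] [ 419.9  -361.8    21.75] 135.6 [166, 149]
tin_square [0.7, 0.42] [ 371.89 -277.7    10.97    0.96] 62.5 [211, 114]
tin_oblong [0.73, 0.57] [ 5.2308e+02  2.8907e+02  1.1270e+01 -5.2000e-01] 116.6 [429, 209]
tin_tall [0.59, 0.71] [ 3.8851e+02  2.8108e+02  1.0150e+01 -2.8000e-01] 99.3 [483, 227]
tray 0.65 [259.1 211.4  80.2  37.5]
cup_wide 0.67 [283.8 209.3  20.1  26.5]
cup_middle 0.56 [258.6 211.1  19.3  17.8]
cup_narrow 0.69 [259.  212.   20.2  23.8]
cup_narrow 0.54 [231.2 212.4  16.5  21.3]
cup_narrow 0.32 [142.1 207.2  16.5  20. ]
((258.8482666015625, 211.6793212890625), (30.39464569091797, 79.30844116210938), 85.2363510131836) [479.6 -28.   18. ] [[513.0, 123.0], [560.0, -161.0], [447.0, -177.0], [401.0, 102.0]]
```

```bash
cat > m2.py <<'E'
from fit import *
a=viewer.grab_frame("scene");b=viewer.grab_frame("top")
fits={'jar_large':(508,-291.5,7.6,0),'jar_medium':(450,384.7,7.6,0),'jar_small':(418,-358,7.6,0),'tin_square':(371.9,-277.7,7.6,.96)}
def crop(f,x0,y0,w,h,k):
    im=cv2.resize(cv2.cvtColor(f["pixels"],4)[y0:y0+h,x0:x0+w],None,fx=k,fy=k,interpolation=2)
    for n,X in fits.items():
        for g in groups(n,X[3]):
            p=np.array([proj(f,x+np.array(X[:3])) for x in g])
            cv2.polylines(im,[(((cv2.convexHull(p.astype(np.float32))+.5-[x0,y0])*k)).astype(np.int32)],True,(0,0,255) if n!='jar_small' else (255,0,255),1)
    return im
ims=[crop(a,290,155,75,75,5),crop(b,310,190,75,75,5),crop(b,215,190,90,50,4)]
H=np.zeros((590,760,3),np.uint8);H[:375,:375]=ims[0];H[:375,380:755]=ims[1];H[380:580,:360]=ims[2]
q=crop(a,115,250,50,42,4);H[380:548,380:580]=q; q=crop(b,125,190,42,42,4);H[380:548,585:753]=q
cv2.imwrite('pics/ov1.png',H)
for n,u in((('bottles'),(380,158)),('turq',(418,252))): print(n,ray(b,u,0).round())
for n,s in(('jar_large',(310,178)),('jar_small',(341,185))): 
    d=best(a,n,s); e=best(b,n,(333,206) if 'l' in n[4] else (353,231)); print(n,d and np.round(d['box'],1),e and np.round(e['box'],1))
E
python3 m2.py
```

```text
bottles [ 728. -463.    0.]
turq [ 380. -603.    0.]
jar_large [310.2 177.8  20.9  31. ] [333.7 207.2  22.8  27.5]
jar_small [342.2 186.2  12.6  22.5] [355.7 233.4  18.4  13.4]
```

View pics/ov1.png

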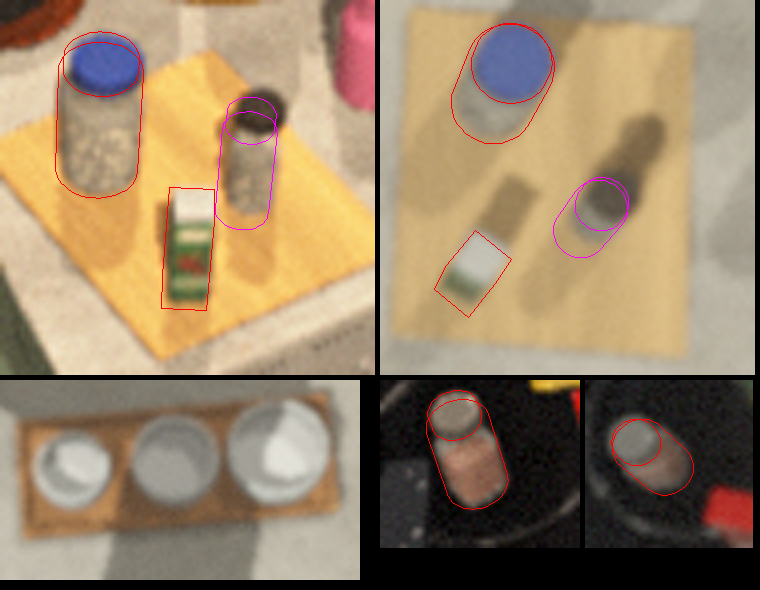

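The overlay shows the models on large (scene 310,178) and medium (137,268) fitting well. Small (343,186) needs about +8 in x and −6 in y. In the top view the cups left to right are narrow (233,212), middle (258.5,210) and wide (284.5,208). I'll set the cups from their rims, then start with the large jar, which is a good base for a second look.

Request:
apply_moves --delta_pos '[[0.2, -0.2, 0.1], [0.4, -0.4, 0.2], [0.6, -0.6, 0.2], [0.8, -0.9, 0.2], [0.9, -1, 0.2], [0.9, -1, 0.2], [0.9, -1, 0.2], [0.9, -1, 0.2], [0.9, -1, 0.2], [0.9, -1, 0.2]]' --rot '[[0, 0, -0.08], [0, 0, -0.16], [0, 0, -0.24], [0, 0, -0.32], [0, 0, -0.4], [0, 0, -0.48], [0, 0, -0.56], [0, 0, -0.64], [0, 0, -0.673], [0, 0, -0.673]]' --hand '[1, 1, 1, 1, 1, 1, 1, 1, 1, 1]'

```text
time_s: 3.18
ee_pos: [330.9, 410.0, 238.0]
ee_rot: [180.0, -0.0, 99.3]
force: [0.1, 0.0, -0.3]
gripper_width: 91.4
gripper_force: 0.0
```

```bash
python3 - <<'E'
from h import *
s=env.state();print(s['time_s'],s['ee_pos'].round(1),s['ee_rot'].round(1),s['qpos'].round(0))
b=viewer.grab_frame("top")
for u in((232.5,211.5),(258.3,209.5),(284.3,207.5)): print(ray(b,u,43).round(1))
E
```

```text
3.1833 [330.9 410.  238. ] [180.   -0.   99.3] [50. 13. 93. -0. 73. 41.]
[466.4  63.6  43. ]
[480.7 -26.9  43. ]
[ 495.1 -118.3   43. ]
```

Request:
apply_moves --delta_pos '[[0.08, -0.33, 0], [0.17, -0.67, 0], [0.25, -1, 0]]' --rot '[[0, 0, 0], [0, 0, 0], [0, 0, 0]]' --hand '[1, 1, 1]'

```text
time_s: 3.48
ee_pos: [360.7, 289.2, 237.8]
ee_rot: [180.0, 0.0, 99.6]
force: [1.6, -1.1, -0.3]
gripper_width: 90.9
gripper_force: 0.0
```

Request:
apply_moves --delta_pos '[[0.08, -0.33, 0], [0.17, -0.67, 0], [0.25, -1, 0]]' --rot '[[0, 0, 0], [0, 0, 0], [0, 0, 0]]' --hand '[1, 1, 1]'

```text
time_s: 3.73
ee_pos: [390.8, 168.4, 238.2]
ee_rot: [179.9, -0.0, 99.5]
force: [0.9, -1.0, -0.9]
gripper_width: 91.5
gripper_force: 0.0
```

Request:
apply_moves --delta_pos '[[0.08, -0.33, 0], [0.17, -0.67, 0], [0.25, -1, 0]]' --rot '[[0, 0, 0], [0, 0, 0], [0, 0, 0]]' --hand '[1, 1, 1]'

```text
time_s: 3.98
ee_pos: [420.9, 48.3, 238.3]
ee_rot: [179.9, 0.0, 99.5]
force: [1.0, 0.9, 0.3]
gripper_width: 91.6
gripper_force: 0.0
```

Request:
apply_moves --delta_pos '[[0.08, -0.33, 0], [0.17, -0.67, 0], [0.25, -1, 0]]' --rot '[[0, 0, 0], [0, 0, 0], [0, 0, 0]]' --hand '[1, 1, 1]'

```text
time_s: 4.23
ee_pos: [450.9, -71.9, 238.3]
ee_rot: [179.9, 0.0, 99.5]
force: [0.8, 1.5, 0.8]
gripper_width: 91.4
gripper_force: 0.0
```

Request:
apply_moves --delta_pos '[[0.08, -0.33, 0], [0.17, -0.67, 0], [0.25, -1, 0]]' --rot '[[0, 0, 0], [0, 0, 0], [0, 0, 0]]' --hand '[1, 1, 1]'

```text
time_s: 4.48
ee_pos: [480.9, -192.0, 238.1]
ee_rot: [180.0, 0.0, 99.4]
force: [0.4, 0.8, -0.2]
gripper_width: 91.5
gripper_force: 0.0
```

Request:
apply_moves --delta_pos '[[0.08, -0.3, 0], [0.17, -0.6, 0], [0.22, -0.84, 0], [0.22, -0.84, 0], [0.22, -0.84, 0], [0.22, -0.84, 0]]' --rot '[[0, 0, 0], [0, 0, 0], [0, 0, 0], [0, 0, 0], [0, 0, 0], [0, 0, 0]]' --hand '[1, 1, 1, 1, 1, 1]'

```text
time_s: 4.98
ee_pos: [506.9, -290.0, 237.7]
ee_rot: [-180.0, -0.1, 99.4]
force: [-0.9, 0.2, -0.3]
gripper_width: 91.0
gripper_force: 0.0
```

```bash
python3 - <<'E'
from h import *
a=viewer.grab_frame("scene");b=viewer.grab_frame("top")
s=env.state();print(s['time_s'],s['ee_pos'].round(1),s['ee_rot'].round(1),s['qpos'].round(0))
sa=cv2.cvtColor(a["pixels"],4);sb=cv2.cvtColor(b["pixels"],4)
cv2.imwrite('pics/m1.png',np.vstack([cv2.resize(sa[130:310,100:380],(700,450//1)),]))
cv2.imwrite('pics/m2.png',cv2.resize(sb[150:290,200:400],(800,560)))
for q in('cup_narrow','cup_middle','cup_wide'):
    print(q,[(np.round(d["position"],1).tolist(),round(d["score"],2)) for d in spotter.landmark_of(a,q)[:3]])
for X in((466,64,43),(481,-27,43),(495,-118,43)): print(proj(a,X).round(1))
E
```

```text
5.0833 [ 506.9 -289.4  238.2] [180.   -0.   99.5] [-31.  18.  86.   0.  76. -40.]
cup_narrow [([230.0, 230.9], 0.82)]
cup_middle [([249.1, 219.9], 0.62)]
cup_wide [([268.9, 206.4], 0.61)]
[226.2 226.4]
[248.  213.4]
[269.2 201.1]
```

View pics/m1.png

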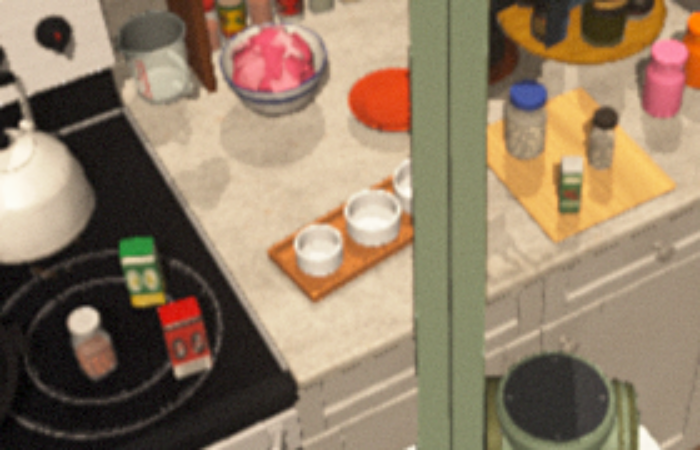

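View pics/m2.png

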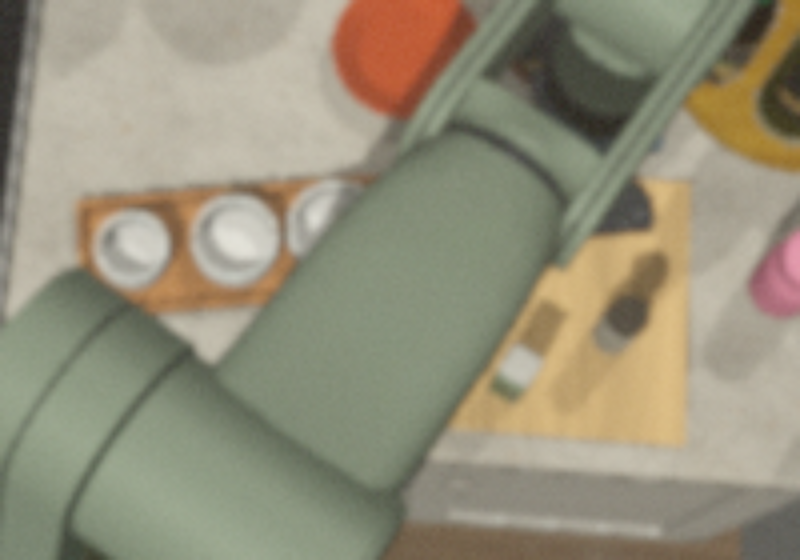

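The scene view shows the narrow rim at (227.6,227.2) and the middle rim at (248.8,215.2), which agrees with the top view to within a few mm. All items are standing. I'll descend on the large jar now.

Request:
apply_moves --delta_pos '[[0, 0, -0.25], [0, 0, -0.5], [0, 0, -0.75], [0, 0, -1], [0, 0, -1]]' --rot '[[0, 0, 0], [0, 0, 0], [0, 0, 0], [0, 0, 0], [0, 0, 0]]' --hand '[1, 1, 1, 1, 1]'

```text
time_s: 5.65
ee_pos: [503.6, -287.9, 112.6]
ee_rot: [-179.5, -0.4, 99.4]
force: [-0.4, 1.0, 0.4]
gripper_width: 91.6
gripper_force: 0.0
```

Request:
apply_moves --delta_pos '[[0, 0, -0.15], [0, 0, -0.3], [0, 0, -0.45], [0, 0, -0.56], [0, 0, -0.56]]' --rot '[[0, 0, 0], [0, 0, 0], [0, 0, 0], [0, 0, 0], [0, 0, 0]]' --hand '[1, 1, 1, 1, 1]'

```text
time_s: 6.07
ee_pos: [506.4, -289.8, 49.9]
ee_rot: [-179.9, -0.1, 99.4]
force: [-0.1, -0.2, -0.4]
gripper_width: 91.2
gripper_force: 0.0
```

Request:
apply_moves --delta_pos '[[0, 0, 0], [0, 0, 0], [0, 0, 0], [0, 0, 0], [0, 0, 0], [0, 0, 0], [0, 0, 0], [0, 0, 0]]' --rot '[[0, 0, 0], [0, 0, 0], [0, 0, 0], [0, 0, 0], [0, 0, 0], [0, 0, 0], [0, 0, 0], [0, 0, 0]]' --hand '[0.85, 0.75, 0.7, 0.65, 0.6, 0.55, 0.5, 0.5]' --newtons 20

```text
time_s: 6.73
ee_pos: [507.8, -291.0, 51.7]
ee_rot: [179.9, 0.1, 99.4]
force: [0.3, 0.8, 6.2]
gripper_width: 58.7
gripper_force: 20.0
```

```bash
python3 - <<'E'
from h import *
a=viewer.grab_frame("scene");b=viewer.grab_frame("top")
from scipy.optimize import least_squares
for n,s,t in(('narrow',(227.4,227),(232.5,211.5)),('middle',(248.6,215),(258.3,209.5))):
    print(n,tri((a,b),(s,t)))
    print(least_squares(lambda p:np.r_[proj(a,[*p,43])-s,proj(b,[*p,43])-t],[470,0]).x)
s=env.state();print(s['gripper_width'],s['gripper_force'],s['ee_pos'],s['force'])
E
```

```text
narrow (array([465.64451971,  62.16135175,  40.22043152]), np.float64(3.150600002197647))
[464.23523484  62.27864349]
middle (array([482.0615576 , -27.55131691,  34.30395224]), np.float64(2.1800993878688764))
[477.88150499 -26.49850271]
58.56269520506868 20.008936029626057 [ 507.84116391 -290.97193048   51.66065287] [0.8084417  0.3619776  5.43308278]
```

Request:
apply_moves --delta_pos '[[0, 0, 0.1], [0, 0, 0.3], [0, 0, 0.55], [0, 0, 0.8], [0, 0, 1], [0, 0, 1]]' --rot '[[0, 0, 0], [0, 0, 0], [0, 0, 0], [0, 0, 0], [0, 0, 0], [0, 0, 0]]' --hand '[0.5, 0.5, 0.5, 0.5, 0.5, 0.5]'

```text
time_s: 7.33
ee_pos: [509.3, -292.1, 175.4]
ee_rot: [179.6, 0.3, 99.4]
force: [0.9, -1.3, -1.6]
gripper_width: 58.8
gripper_force: 20.0
```

Request:
apply_moves --delta_pos '[[-0.01, 0.1, 0], [-0.02, 0.25, 0], [-0.04, 0.48, 0], [-0.05, 0.72, 0]]' --rot '[[0, 0, 0], [0, 0, 0], [0, 0, 0], [0, 0, 0]]' --hand '[0.5, 0.5, 0.5, 0.5]'

```text
time_s: 7.67
ee_pos: [498.8, -202.4, 167.7]
ee_rot: [-179.7, -0.2, 99.3]
force: [-0.4, -0.2, -2.5]
gripper_width: 59.1
gripper_force: 20.0
```

Request:
apply_moves --delta_pos '[[-0.02, 0.25, 0], [-0.04, 0.48, 0], [-0.05, 0.64, 0], [-0.06, 0.72, 0], [-0.06, 0.72, 0], [-0.06, 0.72, 0]]' --rot '[[0, 0, 0], [0, 0, 0], [0, 0, 0], [0, 0, 0], [0, 0, 0], [0, 0, 0]]' --hand '[0.5, 0.5, 0.5, 0.5, 0.5, 0.5]'

```text
time_s: 8.17
ee_pos: [493.3, -117.7, 169.6]
ee_rot: [-179.9, -0.0, 99.4]
force: [-0.3, -0.5, -1.8]
gripper_width: 58.5
gripper_force: 20.0
```

```bash
python3 - <<'E'
from h import *
a=viewer.grab_frame("scene");b=viewer.grab_frame("top")
s=env.state();print(s['time_s'],s['gripper_width'],s['gripper_force'],s['ee_pos'],s['force'])
for f in(a,b): print([(np.round(d["position"],1).tolist(),round(d["score"],2)) for d in spotter.landmark_of(f,'jar_large')[:3]], proj(f,[*s['ee_pos'][:2],s['ee_pos'][2]-44]))
sa=cv2.cvtColor(a["pixels"],4);sb=cv2.cvtColor(b["pixels"],4)
cv2.imwrite('pics/p1.png',np.hstack([cv2.resize(sa[150:250,190:320],(520,400)),cv2.resize(sb[170:270,215:285],(280,400))]))
E
```

```text
8.2667 59.105564685717184 19.975262028747238 [ 493.83551354 -118.73363558  170.16487646] [-0.13554784  0.36314173 -2.35316895]
[([376.0, 159.9], 0.86), ([397.5, 183.3], 0.7), ([363.9, 174.0], 0.57)] [268.9736233  184.08612348]
[([414.4, 254.6], 0.96), ([393.2, 218.6], 0.61)] [284.82002917 201.17397751]
```

View pics/p1.png

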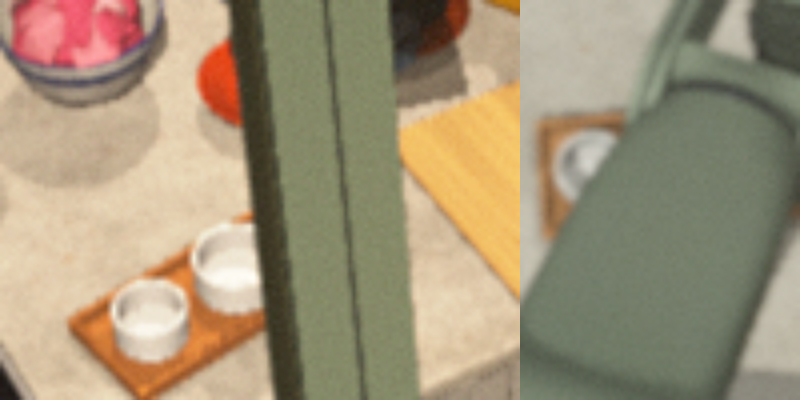

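The arm hides the wide cup in both views, but the wrist weight and the grip show the jar is held. I'll lower it slowly and watch the force.

Request:
apply_moves --delta_pos '[[0, 0, -0.2], [0, 0, -0.4], [0, 0, -0.55], [0, 0, -0.65], [0, 0, -0.7], [0, 0, -0.75], [0, 0, -0.78], [0, 0, -0.8], [0, 0, -0.8], [0, 0, -0.8]]' --rot '[[0, 0, 0], [0, 0, 0], [0, 0, 0], [0, 0, 0], [0, 0, 0], [0, 0, 0], [0, 0, 0], [0, 0, 0], [0, 0, 0], [0, 0, 0]]' --hand '[0.5, 0.5, 0.5, 0.5, 0.5, 0.5, 0.5, 0.5, 0.5, 0.5]'

```text
time_s: 9.2
ee_pos: [494.4, -118.0, 75.3]
ee_rot: [179.9, 0.0, 99.4]
force: [0.9, 0.1, -1.5]
gripper_width: 59.0
gripper_force: 20.0
```

Request:
apply_moves --delta_pos '[[0, 0, -0.03], [0, 0, -0.06], [0, 0, -0.09], [0, 0, -0.11], [0, 0, -0.13], [0, 0, -0.13], [0, 0, -0.13]]' --rot '[[0, 0, 0], [0, 0, 0], [0, 0, 0], [0, 0, 0], [0, 0, 0], [0, 0, 0], [0, 0, 0]]' --hand '[0.5, 0.5, 0.5, 0.5, 0.5, 0.5, 0.5]'

```text
time_s: 9.78
ee_pos: [493.9, -117.9, 59.0]
ee_rot: [-180.0, -0.0, 99.4]
force: [0.6, -0.5, -1.2]
gripper_width: 58.9
gripper_force: 20.0
```

Request:
apply_moves --delta_pos '[[0, 0, -0.01], [0, 0, -0.02], [0, 0, -0.025], [0, 0, -0.025], [0, 0, -0.025]]' --rot '[[0, 0, 0], [0, 0, 0], [0, 0, 0], [0, 0, 0], [0, 0, 0]]' --hand '[0.5, 0.5, 0.5, 0.5, 0.5]'

```text
time_s: 10.2
ee_pos: [494.0, -117.9, 56.2]
ee_rot: [180.0, 0.0, 99.4]
force: [-0.5, -0.5, -2.4]
gripper_width: 58.8
gripper_force: 20.0
```

Request:
apply_moves --delta_pos '[[0, 0, 0], [0, 0, 0], [0, 0, 0], [0, 0, 0], [0, 0, 0], [0, 0, 0], [0, 0, 0], [0, 0, 0]]' --rot '[[0, 0, 0], [0, 0, 0], [0, 0, 0], [0, 0, 0], [0, 0, 0], [0, 0, 0], [0, 0, 0], [0, 0, 0]]' --hand '[0.66, 0.68, 0.7, 0.75, 0.8, 0.9, 1, 1]'

```text
time_s: 10.87
ee_pos: [494.0, -117.9, 56.2]
ee_rot: [180.0, 0.0, 99.4]
force: [0.8, -0.3, 0.5]
gripper_width: 89.7
gripper_force: 0.0
```

Request:
apply_moves --delta_pos '[[0, 0, 0.1], [0, 0, 0.3], [0, 0, 0.55], [0, 0, 0.8], [0, 0, 1], [0, 0, 1]]' --rot '[[0, 0, 0], [0, 0, 0], [0, 0, 0], [0, 0, 0], [0, 0, 0], [0, 0, 0]]' --hand '[1, 1, 1, 1, 1, 1]'

```text
time_s: 11.37
ee_pos: [497.0, -118.7, 181.3]
ee_rot: [179.4, 0.2, 99.4]
force: [0.7, -0.5, -1.0]
gripper_width: 91.0
gripper_force: 0.0
```

Request:
apply_moves --delta_pos '[[-0.1, 0.3, 0.2], [-0.1, 0.6, 0.4], [-0.1, 0.9, 0.5], [-0.1, 1, 0.5]]' --rot '[[0, 0, 0], [0, 0, 0], [0, 0, 0], [0, 0, 0]]' --hand '[1, 1, 1, 1]'

```text
time_s: 11.7
ee_pos: [483.0, 5.7, 238.9]
ee_rot: [179.7, -0.1, 99.5]
force: [0.4, -0.4, 0.6]
gripper_width: 91.2
gripper_force: 0.0
```

Request:
apply_moves --delta_pos '[[-0.1, 0.3, 0], [-0.1, 0.6, 0], [-0.1, 0.9, 0], [-0.1, 1, 0]]' --rot '[[0, 0, 0], [0, 0, 0], [0, 0, 0], [0, 0, 0]]' --hand '[1, 1, 1, 1]'

```text
time_s: 12.03
ee_pos: [469.3, 125.8, 235.5]
ee_rot: [-180.0, -0.1, 99.5]
force: [0.5, -1.2, -0.8]
gripper_width: 91.2
gripper_force: 0.0
```

```bash
python3 - <<'E'
from h import *
a=viewer.grab_frame("scene");b=viewer.grab_frame("top")
s=env.state();print(s['time_s'],s['ee_pos'],s['force'])
sa=cv2.cvtColor(a["pixels"],4);sb=cv2.cvtColor(b["pixels"],4)
cv2.imwrite('pics/p2.png',np.hstack([cv2.resize(sa[150:250,215:315],(400,400)),cv2.resize(sb[160:260,215:315],(400,400))]))
E
```

```text
12.1333 [469.5253324  123.76694258 235.39273036] [ 0.82551481 -0.73464483  0.08892772]
```

View pics/p2.png

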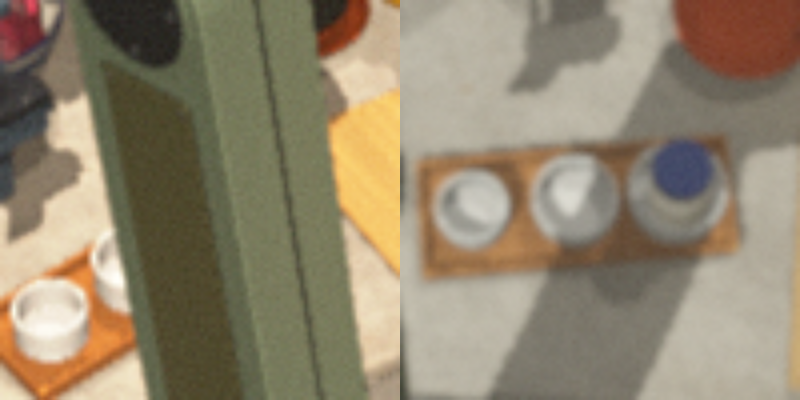

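The top view shows the large jar standing in the wide cup, lid at (286,202). Now the medium jar.

Request:
apply_moves --delta_pos '[[-0.02, 0.33, 0], [-0.04, 0.6, 0], [-0.057, 0.73, 0]]' --rot '[[0, 0, 0], [0, 0, 0], [0, 0, 0]]' --hand '[1, 1, 1]'

```text
time_s: 12.38
ee_pos: [463.3, 210.8, 235.6]
ee_rot: [-180.0, -0.0, 99.4]
force: [-0.2, 0.0, 0.7]
gripper_width: 91.4
gripper_force: 0.0
```

Request:
apply_moves --delta_pos '[[-0.02, 0.33, 0], [-0.04, 0.6, 0], [-0.057, 0.73, 0]]' --rot '[[0, 0, 0], [0, 0, 0], [0, 0, 0]]' --hand '[1, 1, 1]'

```text
time_s: 12.63
ee_pos: [456.6, 298.9, 235.5]
ee_rot: [-180.0, -0.0, 99.4]
force: [0.7, 0.2, -0.0]
gripper_width: 91.1
gripper_force: 0.0
```

Request:
apply_moves --delta_pos '[[-0.02, 0.33, 0], [-0.04, 0.6, 0], [-0.057, 0.73, 0], [-0.057, 0.73, 0], [-0.057, 0.73, 0]]' --rot '[[0, 0, 0], [0, 0, 0], [0, 0, 0], [0, 0, 0], [0, 0, 0]]' --hand '[1, 1, 1, 1, 1]'

```text
time_s: 13.05
ee_pos: [449.7, 383.7, 235.4]
ee_rot: [-179.9, 0.1, 99.4]
force: [0.1, -0.6, -0.9]
gripper_width: 91.1
gripper_force: 0.0
```

```bash
python3 - <<'E'
from fit import *
a=viewer.grab_frame("scene");b=viewer.grab_frame("top")
s=env.state();print(s['time_s'],s['ee_pos'].round(1),s['qpos'].round())
for n,sp,t,X0 in [('jar_small',(342,186),(355,232),(422,-362,8)),('jar_large',(269,185),(286,205),(494,-118,12))]:
    d=[best(a,n,sp),best(b,n,t)]
    if None in d: print(n,'missing',[x is None for x in d]); continue
    print(n,[x["box"] for x in d],*fit(n,(a,b),[x["mask"] for x in d],np.array(X0,float)))
    print(n,'zfix',fit(n,(a,b),[x["mask"] for x in d],np.array(X0,float),zfix=X0[2]))
fits={'jar_small':(426,-364,7.6)}
def crop(f,x0,y0,w,h,k):
    im=cv2.resize(cv2.cvtColor(f["pixels"],4)[y0:y0+h,x0:x0+w],None,fx=k,fy=k,interpolation=2)
    for n,X in fits.items():
        for g in groups(n):
            p=np.array([proj(f,x+np.array(X)) for x in g]).astype(np.float32)
            cv2.polylines(im,[((cv2.convexHull(p)+.5-[x0,y0])*k).astype(np.int32)],True,(255,0,255),1)
    return im
cv2.imwrite('pics/p3.png',np.hstack([crop(a,320,165,40,40,10),crop(b,335,210,40,40,10)]))
E
```

```text
13.15 [449.8 382.9 236. ] [39. 19. 85. -0. 76. 30.]
jar_small [[340.8, 187.9, 11.2, 24.0], [354.4, 232.8, 18.3, 17.1]] [ 422.73 -365.05   17.84] 91.0 [209, 172]
jar_small zfix (array([ 425.8 , -367.19,   12.32]), np.float64(87.2), [209, 172])
jar_large missing [True, False]
```

View pics/p3.png

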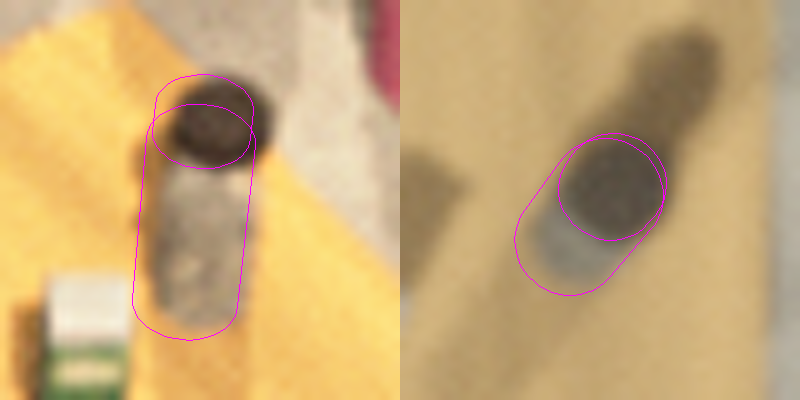

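The small jar sits about 5 mm further right than modelled, so I take (426,−368). Now I grasp the medium jar.

Request:
apply_moves --delta_pos '[[0, 0, -0.25], [0, 0, -0.5], [0, 0, -0.77], [0, 0, -0.77]]' --rot '[[0, 0, 0], [0, 0, 0], [0, 0, 0], [0, 0, 0]]' --hand '[1, 1, 1, 1]'

```text
time_s: 13.68
ee_pos: [446.3, 381.5, 138.0]
ee_rot: [-179.4, 0.4, 99.3]
force: [-0.4, -0.8, -0.6]
gripper_width: 91.4
gripper_force: 0.0
```

Request:
apply_moves --delta_pos '[[0, 0, -0.2], [0, 0, -0.4], [0, 0, -0.6], [0, 0, -0.72], [0, 0, -0.77], [0, 0, -0.77]]' --rot '[[0, 0, 0], [0, 0, 0], [0, 0, 0], [0, 0, 0], [0, 0, 0], [0, 0, 0]]' --hand '[1, 1, 1, 1, 1, 1]'

```text
time_s: 14.18
ee_pos: [449.5, 384.6, 51.4]
ee_rot: [-180.0, 0.0, 99.4]
force: [-0.6, -0.0, 0.1]
gripper_width: 91.2
gripper_force: 0.0
```

Request:
apply_moves --delta_pos '[[0, 0, 0], [0, 0, 0], [0, 0, 0], [0, 0, 0], [0, 0, 0], [0, 0, 0], [0, 0, 0], [0, 0, 0], [0, 0, 0]]' --rot '[[0, 0, 0], [0, 0, 0], [0, 0, 0], [0, 0, 0], [0, 0, 0], [0, 0, 0], [0, 0, 0], [0, 0, 0], [0, 0, 0]]' --hand '[0.8, 0.7, 0.65, 0.6, 0.55, 0.5, 0.45, 0.4, 0.4]' --newtons 20

```text
time_s: 14.93
ee_pos: [449.7, 385.1, 51.5]
ee_rot: [180.0, -0.0, 99.4]
force: [0.7, -0.1, 1.4]
gripper_width: 40.7
gripper_force: 19.9
```

Request:
apply_moves --delta_pos '[[0, 0, 0.1], [0, 0, 0.3], [0, 0, 0.55], [0, 0, 0.8], [0, 0, 1], [0, 0, 1]]' --rot '[[0, 0, 0], [0, 0, 0], [0, 0, 0], [0, 0, 0], [0, 0, 0], [0, 0, 0]]' --hand '[0.4, 0.4, 0.4, 0.4, 0.4, 0.4]'

```text
time_s: 15.43
ee_pos: [451.6, 386.8, 176.6]
ee_rot: [179.5, -0.3, 99.4]
force: [0.5, 0.8, -0.7]
gripper_width: 40.4
gripper_force: 19.9
```

Request:
apply_moves --delta_pos '[[0, 0, 0.1], [0, 0, 0.2], [0, 0, 0.3], [0, 0, 0.3], [0, 0, 0.3]]' --rot '[[0, 0, 0], [0, 0, 0], [0, 0, 0], [0, 0, 0], [0, 0, 0]]' --hand '[0.4, 0.4, 0.4, 0.4, 0.4]'

```text
time_s: 15.85
ee_pos: [449.2, 384.7, 206.4]
ee_rot: [-180.0, 0.0, 99.4]
force: [-0.1, 0.1, -2.3]
gripper_width: 40.5
gripper_force: 19.9
```

```bash
python3 - <<'E'
from fit import *
a=viewer.grab_frame("scene");b=viewer.grab_frame("top")
s=env.state();print(s['time_s'],s['ee_pos'].round(1),s['force'])
g=np.r_[s['ee_pos'][:2],s['ee_pos'][2]-44]
for f in(a,b): print(proj(f,g+[0,0,40]),[(d["box"],d["score"]) for d in spotter.trace(f,'jar_medium')[:2]])
E
```

```text
15.95 [448.8 384.4 205.7] [-0.26692713  0.55461856 -1.69676552]
[126.07185673 236.06371447] [([128.7, 244.3, 13.0, 7.2], 0.66)]
[127.09962237 196.36835715] [([133.3, 197.1, 1.8, 11.8], 0.59)]
```

Width is 40.5 mm against an expected 48, so I look before carrying it further.

```bash
python3 - <<'E'
from fit import *
a=viewer.grab_frame("scene");b=viewer.grab_frame("top")
s=env.state();g=np.r_[s['ee_pos'][:2],s['ee_pos'][2]-43.8]
def crop(f,x0,y0,w,h,k):
    im=cv2.resize(cv2.cvtColor(f["pixels"],4)[y0:y0+h,x0:x0+w],None,fx=k,fy=k,interpolation=2)
    for q in groups('jar_medium'):
            p=np.array([proj(f,x+g) for x in q]).astype(np.float32)
            cv2.polylines(im,[((cv2.convexHull(p)+.5-[x0,y0])*k).astype(np.int32)],True,(255,0,255),1)
    return im
cv2.imwrite('pics/p4.png',np.hstack([crop(a,90,190,80,100,5),crop(b,100,160,80,100,5)]))
E
```

```text
(no output)
```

View pics/p4.png

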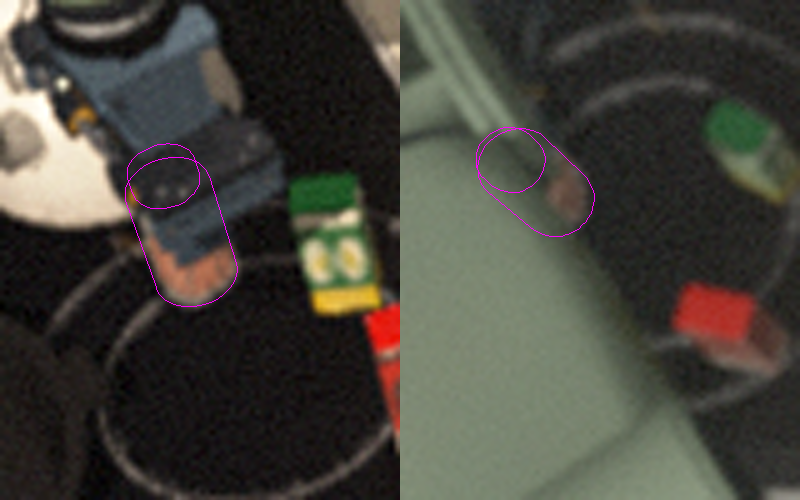

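The jar bottom matches the model outline, scene (128,249), so it is centred and upright and the pads are simply on its narrower shoulder. I carry on to the middle cup.

Request:
apply_moves --delta_pos '[[0.01, -0.1, 0], [0.02, -0.25, 0], [0.03, -0.45, 0], [0.05, -0.7, 0], [0.06, -0.86, 0]]' --rot '[[0, 0, 0], [0, 0, 0], [0, 0, 0], [0, 0, 0], [0, 0, 0]]' --hand '[0.4, 0.4, 0.4, 0.4, 0.4]'

```text
time_s: 16.57
ee_pos: [456.2, 278.7, 207.2]
ee_rot: [-180.0, 0.1, 99.4]
force: [-0.8, -0.9, -1.1]
gripper_width: 40.5
gripper_force: 19.9
```

Request:
apply_moves --delta_pos '[[0.02, -0.25, 0], [0.03, -0.45, 0], [0.05, -0.65, 0], [0.06, -0.86, 0]]' --rot '[[0, 0, 0], [0, 0, 0], [0, 0, 0], [0, 0, 0]]' --hand '[0.4, 0.4, 0.4, 0.4]'

```text
time_s: 16.9
ee_pos: [463.6, 176.6, 207.4]
ee_rot: [180.0, 0.0, 99.4]
force: [-0.2, 0.2, -1.8]
gripper_width: 40.3
gripper_force: 19.9
```

Request:
apply_moves --delta_pos '[[0.02, -0.25, 0], [0.03, -0.45, 0], [0.05, -0.65, 0], [0.06, -0.86, 0]]' --rot '[[0, 0, 0], [0, 0, 0], [0, 0, 0], [0, 0, 0]]' --hand '[0.4, 0.4, 0.4, 0.4]'

```text
time_s: 17.23
ee_pos: [470.6, 73.4, 207.4]
ee_rot: [180.0, 0.0, 99.4]
force: [1.1, 0.8, -1.6]
gripper_width: 40.7
gripper_force: 19.9
```

Request:
apply_moves --delta_pos '[[0.02, -0.25, 0], [0.03, -0.45, 0], [0.05, -0.65, 0], [0.06, -0.78, 0], [0.07, -0.86, 0], [0.07, -0.86, 0], [0.07, -0.86, 0], [0.07, -0.86, 0]]' --rot '[[0, 0, 0], [0, 0, 0], [0, 0, 0], [0, 0, 0], [0, 0, 0], [0, 0, 0], [0, 0, 0], [0, 0, 0]]' --hand '[0.4, 0.4, 0.4, 0.4, 0.4, 0.4, 0.4, 0.4]'

```text
time_s: 17.9
ee_pos: [479.2, -27.2, 207.4]
ee_rot: [-180.0, -0.0, 99.4]
force: [-0.1, -0.8, -1.0]
gripper_width: 40.4
gripper_force: 19.9
```

Request:
apply_moves --delta_pos '[[0, 0, -0.2], [0, 0, -0.4], [0, 0, -0.6], [0, 0, -0.75], [0, 0, -0.85], [0, 0, -0.9], [0, 0, -0.9]]' --rot '[[0, 0, 0], [0, 0, 0], [0, 0, 0], [0, 0, 0], [0, 0, 0], [0, 0, 0], [0, 0, 0]]' --hand '[0.4, 0.4, 0.4, 0.4, 0.4, 0.4, 0.4]'

```text
time_s: 18.48
ee_pos: [478.6, -26.9, 98.2]
ee_rot: [-179.8, -0.0, 99.5]
force: [0.4, 0.9, -1.5]
gripper_width: 40.4
gripper_force: 19.9
```

```bash
python3 - <<'E'
from fit import *
a=viewer.grab_frame("scene");b=viewer.grab_frame("top")
s=env.state();print(s['time_s'],s['ee_pos'].round(1),s['force'],s['gripper_width'])
g=np.r_[s['ee_pos'][:2],s['ee_pos'][2]-43.8]
def crop(f,x0,y0,w,h,k):
    im=cv2.resize(cv2.cvtColor(f["pixels"],4)[y0:y0+h,x0:x0+w],None,fx=k,fy=k,interpolation=2)
    for q in groups('jar_medium'):
            p=np.array([proj(f,x+g) for x in q]).astype(np.float32)
            cv2.polylines(im,[((cv2.convexHull(p)+.5-[x0,y0])*k).astype(np.int32)],True,(255,0,255),1)
    return im
cv2.imwrite('pics/p5.png',np.hstack([crop(a,210,160,80,100,5),crop(b,215,160,80,100,5)]))
E
```

```text
18.5833 [479.9 -27.4  99.9] [-0.2205914   0.20290852 -1.38995498] 40.71706114332245
```

View pics/p5.png

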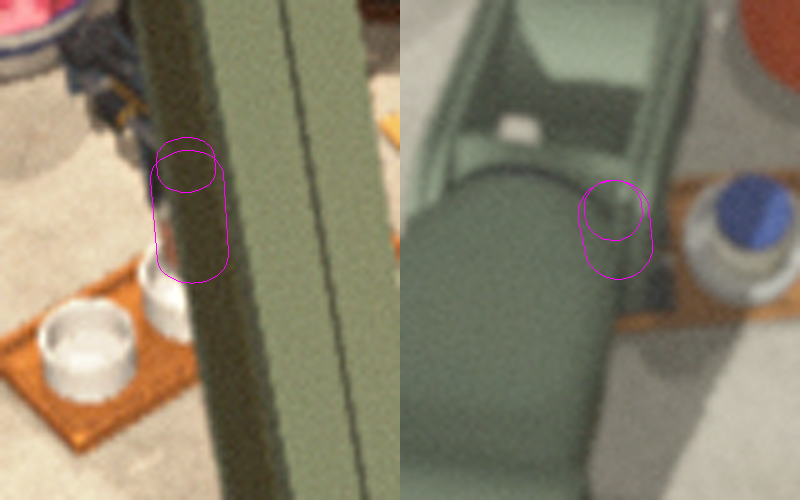

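The jar sits on its outline above the middle cup, scene (248,212). I lower it.

Request:
apply_moves --delta_pos '[[0, 0, -0.06], [0, 0, -0.12], [0, 0, -0.18], [0, 0, -0.23], [0, 0, -0.28], [0, 0, -0.32], [0, 0, -0.34], [0, 0, -0.355], [0, 0, -0.355], [0, 0, -0.355]]' --rot '[[0, 0, 0], [0, 0, 0], [0, 0, 0], [0, 0, 0], [0, 0, 0], [0, 0, 0], [0, 0, 0], [0, 0, 0], [0, 0, 0], [0, 0, 0]]' --hand '[0.4, 0.4, 0.4, 0.4, 0.4, 0.4, 0.4, 0.4, 0.4, 0.4]'

```text
time_s: 19.42
ee_pos: [479.6, -27.9, 56.8]
ee_rot: [180.0, 0.0, 99.4]
force: [-0.1, -0.5, -1.7]
gripper_width: 40.6
gripper_force: 19.9
```

Request:
apply_moves --delta_pos '[[0, 0, -0.01], [0, 0, -0.01], [0, 0, -0.01], [0, 0, -0.01], [0, 0, -0.01], [0, 0, -0.01], [0, 0, -0.01], [0, 0, -0.01], [0, 0, -0.01]]' --rot '[[0, 0, 0], [0, 0, 0], [0, 0, 0], [0, 0, 0], [0, 0, 0], [0, 0, 0], [0, 0, 0], [0, 0, 0], [0, 0, 0]]' --hand '[0.4, 0.46, 0.48, 0.5, 0.55, 0.65, 0.8, 0.9, 0.9]'

```text
time_s: 20.17
ee_pos: [479.4, -27.9, 55.6]
ee_rot: [180.0, 0.0, 99.4]
force: [-0.0, 0.0, 0.8]
gripper_width: 74.1
gripper_force: 0.0
```

Request:
apply_moves --delta_pos '[[0, 0, 0.1], [0, 0, 0.3], [0, 0, 0.55], [0, 0, 0.8], [0, 0, 1], [0, 0, 1]]' --rot '[[0, 0, 0], [0, 0, 0], [0, 0, 0], [0, 0, 0], [0, 0, 0], [0, 0, 0]]' --hand '[0.9, 0.9, 0.9, 0.9, 0.9, 0.9]'

```text
time_s: 20.67
ee_pos: [482.6, -28.1, 180.5]
ee_rot: [179.4, 0.1, 99.4]
force: [1.2, 0.2, 0.2]
gripper_width: 82.1
gripper_force: 0.0
```

Request:
apply_moves --delta_pos '[[-0.05, -0.1, 0.25], [-0.1, -0.4, 0.45], [-0.15, -0.7, 0.5], [-0.15, -0.945, 0.5]]' --rot '[[0, 0, 0], [0, 0, 0], [0, 0, 0], [0, 0, 0]]' --hand '[0.9, 0.9, 0.9, 0.9]'

```text
time_s: 21.0
ee_pos: [461.4, -143.2, 237.6]
ee_rot: [179.8, 0.1, 99.4]
force: [1.0, -0.7, 0.7]
gripper_width: 81.9
gripper_force: 0.0
```

Request:
apply_moves --delta_pos '[[-0.05, -0.33, 0], [-0.1, -0.65, 0], [-0.15, -0.945, 0]]' --rot '[[0, 0, 0], [0, 0, 0], [0, 0, 0]]' --hand '[0.9, 0.9, 0.9]'

```text
time_s: 21.25
ee_pos: [442.6, -256.5, 234.8]
ee_rot: [-180.0, -0.0, 99.4]
force: [0.9, -0.4, 0.7]
gripper_width: 82.3
gripper_force: 0.0
```

Request:
apply_moves --delta_pos '[[-0.05, -0.33, 0], [-0.1, -0.65, 0], [-0.15, -0.945, 0], [-0.15, -0.945, 0], [-0.15, -0.945, 0], [-0.15, -0.945, 0]]' --rot '[[0, 0, 0], [0, 0, 0], [0, 0, 0], [0, 0, 0], [0, 0, 0], [0, 0, 0]]' --hand '[0.9, 0.9, 0.9, 0.9, 0.9, 0.9]'

```text
time_s: 21.75
ee_pos: [425.1, -367.5, 234.6]
ee_rot: [-180.0, -0.1, 99.3]
force: [-0.0, 0.1, 0.3]
gripper_width: 82.2
gripper_force: 0.0
```

```bash
python3 - <<'E'
from fit import *
a=viewer.grab_frame("scene");b=viewer.grab_frame("top")
s=env.state();print(s['time_s'],s['ee_pos'].round(1),s['force'],s['gripper_width'])
def crop(f,x0,y0,w,h,k):
    return cv2.resize(cv2.cvtColor(f["pixels"],4)[y0:y0+h,x0:x0+w],None,fx=k,fy=k,interpolation=2)
cv2.imwrite('pics/p6.png',np.hstack([crop(a,210,150,150,90,4)[:,:600]]))
cv2.imwrite('pics/p6.png',np.vstack([crop(a,205,145,155,90,4)[:300],cv2.resize(crop(b,215,160,155,75,4),(620,300))]))
E
```

```text
21.85 [ 425.5 -366.8  235.3] [ 0.00526264  0.04456635 -0.10454624] 82.16198285511513
```

View pics/p6.png

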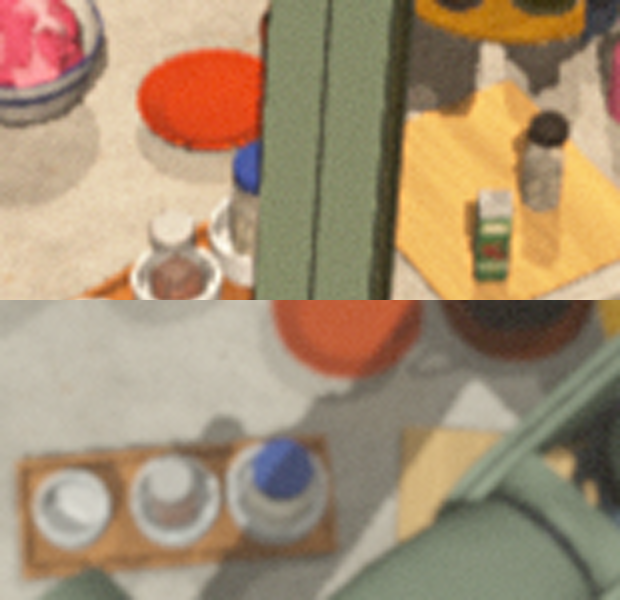

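Medium and large both stand in their cups, scene (248,209) and (266,197). Now the small jar.

Request:
apply_moves --delta_pos '[[0, 0, -0.25], [0, 0, -0.5], [0, 0, -0.77], [0, 0, -0.77], [0, 0, -0.77]]' --rot '[[0, 0, 0], [0, 0, 0], [0, 0, 0], [0, 0, 0], [0, 0, 0]]' --hand '[0.9, 0.9, 0.9, 0.9, 0.9]'

```text
time_s: 22.27
ee_pos: [425.2, -366.4, 142.5]
ee_rot: [-179.9, -0.2, 99.5]
force: [0.2, -0.7, 1.1]
gripper_width: 81.9
gripper_force: 0.0
```

Request:
apply_moves --delta_pos '[[0, 0, -0.2], [0, 0, -0.4], [0, 0, -0.6], [0, 0, -0.72], [0, 0, -0.77], [0, 0, -0.77]]' --rot '[[0, 0, 0], [0, 0, 0], [0, 0, 0], [0, 0, 0], [0, 0, 0], [0, 0, 0]]' --hand '[0.9, 0.9, 0.9, 0.9, 0.9, 0.9]'

```text
time_s: 22.77
ee_pos: [426.2, -368.2, 51.5]
ee_rot: [180.0, 0.0, 99.4]
force: [-1.0, -0.0, 0.8]
gripper_width: 82.3
gripper_force: 0.0
```

Request:
apply_moves --delta_pos '[[0, 0, 0], [0, 0, 0], [0, 0, 0], [0, 0, 0], [0, 0, 0], [0, 0, 0], [0, 0, 0], [0, 0, 0], [0, 0, 0], [0, 0, 0]]' --rot '[[0, 0, 0], [0, 0, 0], [0, 0, 0], [0, 0, 0], [0, 0, 0], [0, 0, 0], [0, 0, 0], [0, 0, 0], [0, 0, 0], [0, 0, 0]]' --hand '[0.75, 0.65, 0.6, 0.55, 0.5, 0.45, 0.4, 0.35, 0.3, 0.3]' --newtons 20

```text
time_s: 23.6
ee_pos: [425.6, -368.1, 50.9]
ee_rot: [180.0, 0.0, 99.4]
force: [0.8, 0.5, 1.2]
gripper_width: 36.2
gripper_force: 19.9
```

Request:
apply_moves --delta_pos '[[0, 0, 0.1], [0, 0, 0.3], [0, 0, 0.55], [0, 0, 0.8], [0, 0, 1], [0, 0, 1]]' --rot '[[0, 0, 0], [0, 0, 0], [0, 0, 0], [0, 0, 0], [0, 0, 0], [0, 0, 0]]' --hand '[0.3, 0.3, 0.3, 0.3, 0.3, 0.3]'

```text
time_s: 24.1
ee_pos: [427.5, -370.1, 175.7]
ee_rot: [179.7, 0.4, 99.4]
force: [0.4, -1.1, -0.5]
gripper_width: 36.8
gripper_force: 19.9
```

Request:
apply_moves --delta_pos '[[0, 0, 0.15], [0, 0, 0.3], [0, 0, 0.5], [0, 0, 0.5], [0, 0, 0.5]]' --rot '[[0, 0, 0], [0, 0, 0], [0, 0, 0], [0, 0, 0], [0, 0, 0]]' --hand '[0.3, 0.3, 0.3, 0.3, 0.3]'

```text
time_s: 24.52
ee_pos: [425.4, -368.2, 230.3]
ee_rot: [180.0, 0.0, 99.4]
force: [-0.3, 0.5, -1.3]
gripper_width: 36.6
gripper_force: 19.9
```

```bash
python3 - <<'E'
from fit import *
a=viewer.grab_frame("scene");b=viewer.grab_frame("top")
s=env.state();print(s['time_s'],s['ee_pos'].round(1),s['force'],s['gripper_width'])
g=np.r_[s['ee_pos'][:2],s['ee_pos'][2]-43.8]
def crop(f,x0,y0,w,h,k):
    im=cv2.resize(cv2.cvtColor(f["pixels"],4)[y0:y0+h,x0:x0+w],None,fx=k,fy=k,interpolation=2)
    for q in groups('jar_small'):
            p=np.array([proj(f,x+g) for x in q]).astype(np.float32)
            cv2.polylines(im,[((cv2.convexHull(p)+.5-[x0,y0])*k).astype(np.int32)],True,(255,0,255),1)
    return im
cv2.imwrite('pics/p7.png',np.hstack([crop(a,300,110,80,100,5),crop(b,320,190,80,100,5)]))
E
```

```text
24.6167 [ 424.6 -367.3  228.6] [-0.24146224  0.12632453 -2.36628539] 36.4948893296837
```

View pics/p7.png

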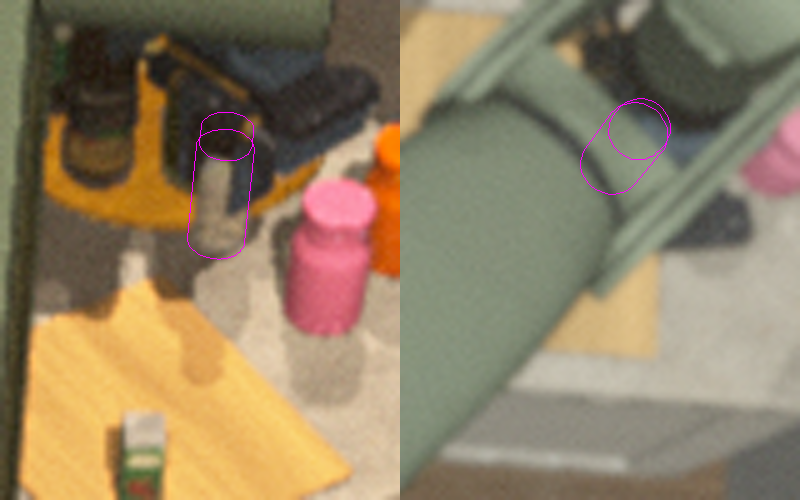

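The small jar is held upright on its outline, scene (344,150). I carry it to the narrow cup.

Request:
apply_moves --delta_pos '[[0.01, 0.1, 0], [0.02, 0.25, 0], [0.04, 0.45, 0], [0.06, 0.7, 0], [0.08, 0.9, 0]]' --rot '[[0, 0, 0], [0, 0, 0], [0, 0, 0], [0, 0, 0], [0, 0, 0]]' --hand '[0.3, 0.3, 0.3, 0.3, 0.3]'

```text
time_s: 25.03
ee_pos: [434.0, -257.2, 229.2]
ee_rot: [-179.9, -0.2, 99.3]
force: [0.2, -0.9, -1.7]
gripper_width: 36.2
gripper_force: 19.9
```

Request:
apply_moves --delta_pos '[[0.02, 0.25, 0], [0.04, 0.47, 0], [0.06, 0.69, 0], [0.08, 0.9, 0]]' --rot '[[0, 0, 0], [0, 0, 0], [0, 0, 0], [0, 0, 0]]' --hand '[0.3, 0.3, 0.3, 0.3]'

```text
time_s: 25.37
ee_pos: [443.5, -149.6, 229.4]
ee_rot: [-179.9, -0.1, 99.4]
force: [0.5, 0.1, -1.6]
gripper_width: 36.4
gripper_force: 19.9
```

Request:
apply_moves --delta_pos '[[0.02, 0.25, 0], [0.04, 0.47, 0], [0.06, 0.69, 0], [0.08, 0.9, 0]]' --rot '[[0, 0, 0], [0, 0, 0], [0, 0, 0], [0, 0, 0]]' --hand '[0.3, 0.3, 0.3, 0.3]'

```text
time_s: 25.7
ee_pos: [452.9, -41.8, 229.5]
ee_rot: [-179.9, -0.1, 99.4]
force: [0.3, 1.2, -0.5]
gripper_width: 36.6
gripper_force: 19.9
```

Request:
apply_moves --delta_pos '[[0.02, 0.25, 0], [0.04, 0.47, 0], [0.06, 0.69, 0], [0.08, 0.82, 0], [0.09, 0.89, 0], [0.09, 0.89, 0], [0.09, 0.89, 0], [0.09, 0.89, 0]]' --rot '[[0, 0, 0], [0, 0, 0], [0, 0, 0], [0, 0, 0], [0, 0, 0], [0, 0, 0], [0, 0, 0], [0, 0, 0]]' --hand '[0.3, 0.3, 0.3, 0.3, 0.3, 0.3, 0.3, 0.3]'

```text
time_s: 26.37
ee_pos: [464.6, 62.0, 230.4]
ee_rot: [-179.9, 0.0, 99.3]
force: [-0.1, 0.1, -1.7]
gripper_width: 36.5
gripper_force: 19.9
```

Request:
apply_moves --delta_pos '[[0, 0, -0.2], [0, 0, -0.4], [0, 0, -0.6], [0, 0, -0.8], [0, 0, -0.95], [0, 0, -1], [0, 0, -1], [0, 0, -1]]' --rot '[[0, 0, 0], [0, 0, 0], [0, 0, 0], [0, 0, 0], [0, 0, 0], [0, 0, 0], [0, 0, 0], [0, 0, 0]]' --hand '[0.3, 0.3, 0.3, 0.3, 0.3, 0.3, 0.3, 0.3]'

```text
time_s: 27.03
ee_pos: [465.6, 62.2, 111.4]
ee_rot: [179.9, 0.0, 99.3]
force: [-0.1, -0.0, -0.7]
gripper_width: 36.5
gripper_force: 19.9
```

```bash
python3 - <<'E'
from fit import *
a=viewer.grab_frame("scene");b=viewer.grab_frame("top")
s=env.state();print(s['time_s'],s['ee_pos'].round(1),s['force'],s['gripper_width'])
g=np.r_[s['ee_pos'][:2],s['ee_pos'][2]-43.8]
def crop(f,x0,y0,w,h,k):
    im=cv2.resize(cv2.cvtColor(f["pixels"],4)[y0:y0+h,x0:x0+w],None,fx=k,fy=k,interpolation=2)
    for q in groups('jar_small'):
            p=np.array([proj(f,x+g) for x in q]).astype(np.float32)
            cv2.polylines(im,[((cv2.convexHull(p)+.5-[x0,y0])*k).astype(np.int32)],True,(255,0,255),1)
    return im
cv2.imwrite('pics/p8.png',np.hstack([crop(a,190,160,80,100,5),crop(b,215,160,80,100,5)]))
E
```

```text
27.1333 [466.2  62.5 112.1] [ 0.92808746 -0.5184829  -1.09503823] 36.64475115455115
```

View pics/p8.png

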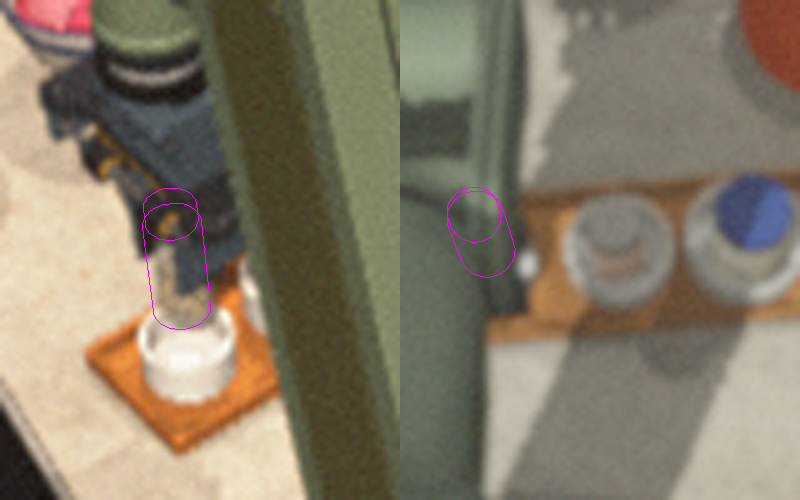

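The jar is over the narrow cup (rim at scene 227,228) with an offset of about 3 mm, well inside the 9 mm clearance. I nudge x by −2 and lower.

Request:
apply_moves --delta_pos '[[-0.02, 0, 0], [-0.02, 0, -0.08], [-0.02, 0, -0.16], [-0.02, 0, -0.24], [-0.02, 0, -0.32], [-0.02, 0, -0.38], [-0.02, 0, -0.42], [-0.02, 0, -0.44], [-0.02, 0, -0.455], [-0.02, 0, -0.455]]' --rot '[[0, 0, 0], [0, 0, 0], [0, 0, 0], [0, 0, 0], [0, 0, 0], [0, 0, 0], [0, 0, 0], [0, 0, 0], [0, 0, 0], [0, 0, 0]]' --hand '[0.3, 0.3, 0.3, 0.3, 0.3, 0.3, 0.3, 0.3, 0.3, 0.3]'

```text
time_s: 27.97
ee_pos: [462.6, 62.7, 55.9]
ee_rot: [-180.0, -0.0, 99.4]
force: [-0.1, 0.3, -1.3]
gripper_width: 36.0
gripper_force: 19.9
```

Request:
apply_moves --delta_pos '[[0, 0, -0.008], [0, 0, -0.008], [0, 0, -0.008], [0, 0, -0.008], [0, 0, -0.008], [0, 0, -0.008], [0, 0, -0.008], [0, 0, -0.008], [0, 0, -0.008]]' --rot '[[0, 0, 0], [0, 0, 0], [0, 0, 0], [0, 0, 0], [0, 0, 0], [0, 0, 0], [0, 0, 0], [0, 0, 0], [0, 0, 0]]' --hand '[0.3, 0.42, 0.44, 0.46, 0.5, 0.6, 0.75, 0.9, 0.9]'

```text
time_s: 28.72
ee_pos: [462.6, 62.7, 55.3]
ee_rot: [180.0, -0.0, 99.4]
force: [-0.3, 0.3, 0.4]
gripper_width: 69.3
gripper_force: 0.0
```

Request:
apply_moves --delta_pos '[[0, 0, 0.1], [0, 0, 0.3], [0, 0, 0.55], [0, 0, 0.8], [0, 0, 1], [0, 0, 1]]' --rot '[[0, 0, 0], [0, 0, 0], [0, 0, 0], [0, 0, 0], [0, 0, 0], [0, 0, 0]]' --hand '[0.9, 0.9, 0.9, 0.9, 0.9, 0.9]'

```text
time_s: 29.22
ee_pos: [465.8, 63.1, 180.1]
ee_rot: [179.4, 0.0, 99.4]
force: [0.7, 0.5, 0.2]
gripper_width: 81.9
gripper_force: 0.0
```

Request:
apply_moves --delta_pos '[[-0.1, 0.3, 0.3], [-0.3, 0.6, 0.5], [-0.5, 0.9, 0.7], [-0.5, 1, 0.7]]' --rot '[[0, 0, 0], [0, 0, 0], [0, 0, 0], [0, 0, 0]]' --hand '[0.9, 0.9, 0.9, 0.9]'

```text
time_s: 29.55
ee_pos: [401.4, 183.6, 260.7]
ee_rot: [179.9, -0.0, 99.3]
force: [0.7, 0.5, 0.3]
gripper_width: 81.9
gripper_force: 0.0
```

Request:
apply_moves --delta_pos '[[-0.1, 0.3, 0], [-0.2, 0.6, 0], [-0.3, 0.9, 0], [-0.3, 1, 0]]' --rot '[[0, 0, 0], [0, 0, 0], [0, 0, 0], [0, 0, 0]]' --hand '[0.9, 0.9, 0.9, 0.9]'

```text
time_s: 29.88
ee_pos: [364.4, 306.4, 258.5]
ee_rot: [-179.9, -0.1, 99.6]
force: [-0.2, 0.3, 0.8]
gripper_width: 81.9
gripper_force: 0.0
```

Request:
apply_moves --delta_pos '[[-0.1, 0.3, 0], [-0.2, 0.6, 0], [-0.3, 0.9, 0], [-0.3, 1, 0], [-0.3, 1, 0], [-0.3, 1, 0]]' --rot '[[0, 0, 0], [0, 0, 0], [0, 0, 0], [0, 0, 0], [0, 0, 0], [0, 0, 0]]' --hand '[0.9, 0.9, 0.9, 0.9, 0.9, 0.9]'

```text
time_s: 30.38
ee_pos: [330.8, 422.0, 258.2]
ee_rot: [-179.9, 0.1, 99.4]
force: [0.2, -0.1, 0.1]
gripper_width: 82.0
gripper_force: 0.0
```

```bash
python3 - <<'E'
from fit import *
a=viewer.grab_frame("scene");b=viewer.grab_frame("top")
s=env.state();print(s['time_s'],s['ee_pos'].round(1),s['force'],s['gripper_width'])
def crop(f,x0,y0,w,h,W,H): return cv2.resize(cv2.cvtColor(f["pixels"],4)[y0:y0+h,x0:x0+w],(W,H),interpolation=2)
cv2.imwrite('pics/p9.png',np.vstack([crop(a,110,145,260,100,780,300),crop(b,120,165,260,95,780,285)]))
E
```

```text
30.4833 [331.1 421.1 258.8] [ 0.52583543 -0.38026375  0.0129853 ] 82.17260059708836
```

View pics/p9.png

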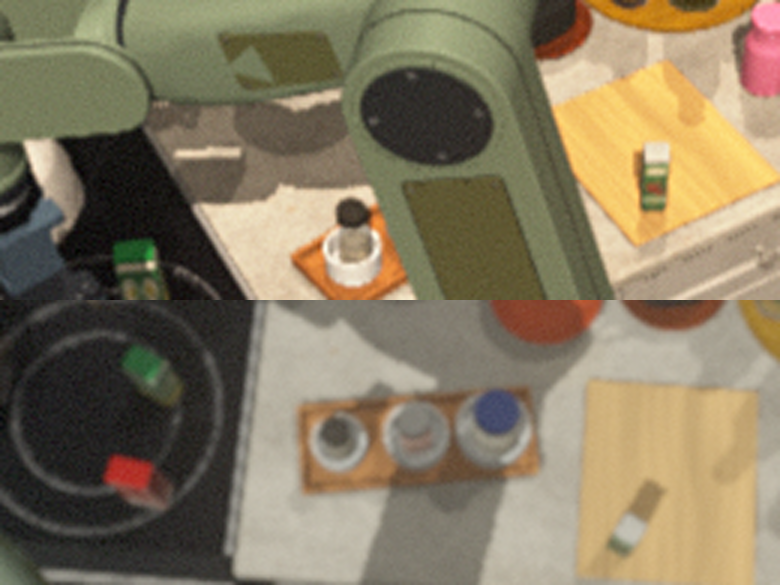

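All three jars stand in their cups: small at top (232,211), medium (258,209), large (285,203). The three tins are standing where they were and the arm is clear, so I hand in.

```bash
python3 -c "
from workcell import env
print(env.job_done())"
```

```text
the job is handed in; nothing more can be done
None
```

The three jars stand upright in the cups of their sizes, the three tins are untouched, and I handed the job in at about 30 s with the arm clear; no verdict was shown.

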